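# Make the label rewinder ready for the next batch

### The arm

A 6-joint arm with a two-finger parallel gripper is mounted at the origin on a cart in front of the work surface, level with it; the furniture and walls round the work are solid. World frame = base frame: x ahead of the robot, y to its left, z up, the work surface at z = 0. Lengths are in m, angles in rad, forces in N, time in s.
With the tool pointing down it reaches from about 0.4 to 0.825 m from the base axis. Payload 7 kg.
Tool frame: the origin (TCP) lies at the very end of the fingers, on their centre line; the grasp point (between the pads) lies arm.hold_point_z behind it (arm.hold_point_z is the distance from the TCP to the grasp point, in m); z points along the fingers, y is the line along which they close (so a half turn about z gives the same grasp; the last joint's range is limited). The gripper opens to 88 mm and grips with 3 to 60 N. Pads are 19 mm wide; open, the fingers measure 130 mm over their backs; the gripper's body (78 mm by 193 mm) begins 47 mm behind the grasp point.
Start: joints at [-0.978, 0.359, 0.012, 0, -1.224, -0.288], TCP at [0.203, -0.644, 0.227] pointing down, gripper open.
Joint ranges: [-3.07, 3.07], [-1.43, 2.12], [-1.02, 1.25], [-3.03, 1.67], [-3.05, -0], [-3.03, 3.03]. Speed limits (rad/s): [2.39, 2.39, 3.01, 3.14, 3.14, 3.14].

### API

Orientations are given as [roll, pitch, yaw] about the fixed x, y, z axes, in that order (R = Rz(yaw) Ry(pitch) Rx(roll)).
In Python, from station import arm gives the robot as it stands.
- The arm moves only by the shell command python3 nudge.py FILE [FORCE], which reads ROWS from the file FILE. ROWS is a JSON object with one list for each field, all of the same length, 1 to 20, a row being the entries at one place: finger_gap (the finger opening in m), dx, dy, dz (the shift in units of 5 mm), turn (a turn about the tool's z in units of 0.25 rad); each row is the pose to reach, as a shift and turn from the pose commanded when the command began, along the tool's axes at that moment; what a row does not reach only later rows make up. A row lasts 1/12 s, in which the tool goes at most 0.0417 m and 0.125 rad, less where a joint would pass 70% of its speed; a pose out of reach is approached as far as the arm can. The fingers move at their own pace and stop on an object; FORCE is the grip in N (left out, the last holds). Time passes only in rows, so rows that do not move let the fingers close. It prints the time, the measured TCP pose, the force, the opening and the grip force at its end. Input that does not fit is refused with a message, and nothing moves.
- arm.get_state(): the state, without advancing time (a new reading comes with each control period).
- arm.grab_frame(name): name is "scene" or "top" or "wrist"; returns the picture (400x640x3 uint8, red, green, blue); there is no depth.
- arm.camera_params(name): a dict with "fx", "fy", "cx", "cy" (pixels), "T" (4x4, takes a point from camera to world coordinates); the wrist camera has in their place "hand_eye" (4x4, takes a point from camera to tool coordinates, whose origin is the TCP and whose axes are the flange's). Camera axes: x right, y down, z forward; pixel columns grow to the right and rows downward; lengths in m; the calibration is good to about 2 mm. A picture is of the moment at which its call begins: read the wrist's pose just before it. camera_params takes no time and is no camera call.
- arm.job_done(): hands the job in; it is judged then, once.
The state is a dict: "t": time; "q": joint angles; "qd": joint speeds; "joint_efforts": joint torques, N m; "eef_pos": TCP position; "ee_rot": TCP orientation; "force": force on the tool from outside, world axes, zero at the start; "moment": the same for the moment, N m; "width": finger opening in m; "gripper_force": force on a finger pad.
Only numpy, scipy, OpenCV 4.12 (cv2) and the standard library are available. Lean on these libraries where they do the work, as an engineer would, in place of code of your own. Each camera call takes 0.05 s, during which the arm holds its last target. There are 200 camera calls.

### The job

Get the label rewinder ready for the next batch: switch it off at its toggle before you turn anything, then turn the feed wheel by hand until the little pin on its rim points straight up, and lay every roll of spine labels flat on the floor of the supply tray. Only when all that is done, flip the toggle back on (bat leaning to the machine's left) and leave everything standing so; don't push the other things on the table about.

Things in the scene. Friction and masses are not known exactly. Their poses are not given: they have to be found in the camera images.
- rewinder: Label rewinder, a small fixed bench machine: aluminium bed plate 210 x 112 mm with a grey wheel trough 124 mm wide (+x end) and a grey switch box (-x end). Origin: centre of its underside on the table; x along its length, y to its left, z up.
- axle (a point): Centre of the feed wheel, 55 mm along the rewinder's x, 70 mm above the table. The trough hides the lower half of the wheel: its cheeks (outer faces 21 mm before and behind the wheel's centre) and end walls rise to 69 mm, a bracket and bearing boss at the middle of each cheek, 30 mm wide, to 82 mm, 15 to 23 mm before and behind the wheel's centre.
- wheel (a joint): Feed wheel: plain grey disc, radius 48 mm, 18 mm thick, upright on a level axle along the rewinder's x. Turns endlessly; value in rad, 0 = pin straight up, a positive turn carries the top of the wheel towards the rewinder's -y. Friction of 0.03 N m keeps it where it is left. Starts with the pin hidden in the trough. Its rim can be pinched from above by the two flat faces and carried round.
- pin (a point): Steel index pin, 8 mm thick, standing 8 mm out of the feed wheel's rim; this point is 4 mm outside the rim (52 mm from the axle).
- top_mark (a point): Where the pin point is when the pin points straight up: above the wheel's axle, at z = 122 mm on the rewinder.
- switch_box (a point): Middle of the top of the switch box (56 mm along x, 64 mm across, 47 mm tall), 68 mm behind the rewinder's origin along -x; the bat's hinge is here, its axis along the rewinder's x.
- bat (a joint): Bat of the toggle switch: steel lever 43 mm long, 14 mm thick near its tip, 7 mm below. Value in rad: -0.45 = leaning to the rewinder's +y (left) side, which is ON; +0.45 = leaning to its -y (right) side, which is OFF. Unstable in the middle: pushed sideways past upright it snaps to the other side; about 1 N at the tip moves it.
- bat_tip (a point): Tip of the switch bat: 43 mm from its hinge; about 86 mm above the table and 19 mm left (ON) or right (OFF) of the switch box's centre.
- tray: Supply tray: shallow dark steel tray, 240 x 98 mm outside, 18 mm tall, walls and floor 4 mm thick; fixed. Origin: centre of its underside; x along its length, y across it. Room for three rolls side by side in a row.
- roll_1: Roll of spine labels, cream paper, 68 mm across and 40 mm tall, lying flat on the table, 0.12 kg (0.08 to 0.17). Origin: centre of its underside, z up. May be absent.
- roll_2: Roll of spine labels, cream paper, 68 mm across and 40 mm tall, lying flat on the table, 0.12 kg (0.08 to 0.17). Origin: centre of its underside, z up. May be absent.
- roll_3: Roll of spine labels, cream paper, 68 mm across and 40 mm tall, lying flat on the table, 0.12 kg (0.08 to 0.17). Origin: centre of its underside, z up. May be absent.
- pencil_cup: Grey cup full of pencils, 77 mm across, 169 mm tall; a bystander at the back of the table. Origin: centre of its underside.
- stapler: Desk stapler, 36 x 150 x 52 mm; a bystander at the back of the table. Origin: centre of its underside.

How it is judged:
By the outcome, as a careful person would: the job done as asked, in the order asked, and still so for the second after the job is handed in, with the robot touching nothing.
Of roll_1, roll_2, roll_3 only 2 to 3 are there at a start; the rules pass over those that are not, and their reading is None.
At some moment in a run one of roll_1, roll_2, roll_3 may be knocked a few centimetres aside while the robot is not near it.
Once in a run the grip may slacken for a moment while it holds something.
It also fails if it takes over 208 s, if anything falls off the work surface, if the arm or the gripper's body presses on something with over 40 N, if the wrist force passes 120 N, or if a joint passes its speed limit or range.

## Working session

There is one attempt and no reset: what is moved stays moved. The work goes in short steps, Python scripts to look and compute and a shell command to move; the robot and the scene stay as the last step left them, time stands still between calls to the robot, and variables do not carry over. Pictures are saved under pics/ and viewed, at most 14 in all, crops included, and the job is handed in when it is done.

```bash
ls; mkdir -p pics
python3 - <<'E'
from station import arm
import cv2
for n in("top","scene"):
    cv2.imwrite(f"pics/{n}0.png",arm.grab_frame(n)[:,:,::-1])
    p=arm.camera_params(n);print(n,p)
print(arm.camera_params("wrist"),arm.hold_point_z)
s=arm.get_state();print(s)
E
```

```text
nudge.py
pics
station.py
top {'fx': 467.46943590650807, 'fy': 467.46943590650807, 'cx': 318.0595345194706, 'cy': 199.41852390190107, 'T': array([[-1.20436094e-02, -9.89728937e-01,  1.42448525e-01,
         4.61243505e-01],
       [-9.99926558e-01,  1.21134913e-02, -3.76641568e-04,
         2.88491325e-01],
       [-1.35277591e-03, -1.42442599e-01, -9.89802140e-01,
         1.03697709e+00],
       [ 0.00000000e+00,  0.00000000e+00,  0.00000000e+00,
         1.00000000e+00]])}
scene {'fx': 486.9506096512648, 'fy': 486.9506096512648, 'cx': 318.7824063825714, 'cy': 201.59213979182059, 'T': array([[-0.81949232, -0.39135785,  0.41865424,  0.20431508],
       [-0.57272029,  0.58550408, -0.57373899,  0.80956251],
       [-0.02058651, -0.70994648, -0.70395468,  0.7133897 ],
       [ 0.        ,  0.        ,  0.        ,  1.        ]])}
{'fx': 303.6562511182706, 'fy': 303.6562511182706, 'cx': 316.8900447127728, 'cy': 195.20524506900333, 'hand_eye': array([[-3.47426545e-04, -9.57071119e-01, -2.89852983e-01,
         7.71457152e-02],
       [ 9.99999836e-01, -2.00634054e-04, -5.36152597e-04,
   
[... 184 characters left out ...]
00e+00]])} 0.0188
{'t': 0.1, 'q': array([-9.77908837e-01,  3.59286758e-01,  1.11647377e-02, -3.12063389e-04,
       -1.22411938e+00, -2.88110992e-01]), 'qd': array([ 0.00057081, -0.00132404,  0.0021601 ,  0.00333515,  0.00090861,
       -0.00036424]), 'joint_efforts': array([-1.88052189e-03, -5.84160161e+01,  2.93751758e+01,  7.01550901e+00,
        1.01514818e-02, -9.80560571e-05]), 'eef_pos': array([ 0.20240359, -0.6434781 ,  0.22574039]), 'ee_rot': array([ 3.14012378e+00, -1.29356557e-04, -2.83692230e+00]), 'force': array([ 0.34732498,  0.09290236, -0.23707641]), 'moment': array([-0.05420977,  0.06284257, -0.00287664]), 'gripper_force': 0.0, 'width': 0.08765157787964498}
 5  7 61 nudge.py
```

View pics/top0.png

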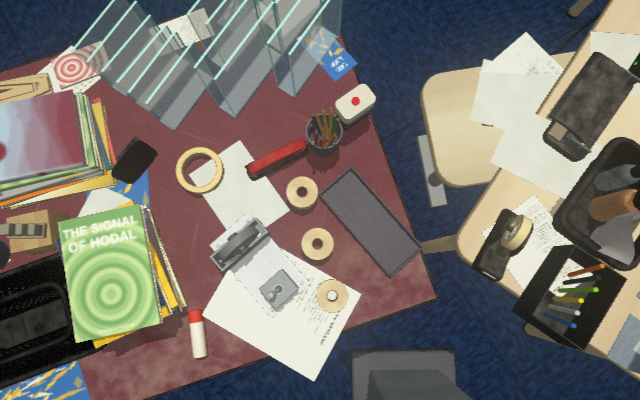

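View pics/scene0.png

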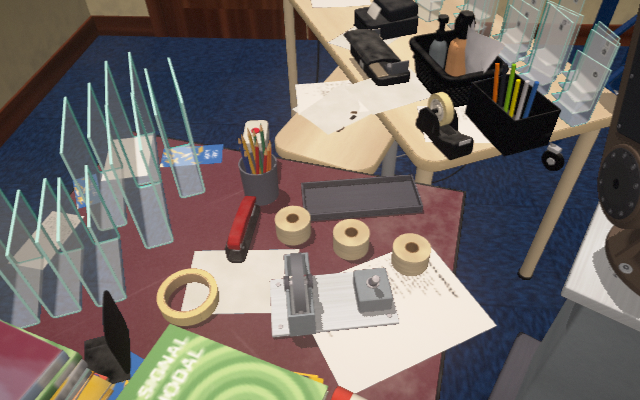

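The top view shows rolls near (302,192), (317,243) and (333,295), the tray near (371,222), and the rewinder with its wheel near (240,245) and switch box near (280,291). I'll enlarge the work area to get the corners.

```bash
cat > h.py <<'E'
import numpy as np,cv2
from station import arm
def ray(n,u,v,z):
    p=arm.camera_params(n);T=p["T"];d=T[:3,:3]@[(u-p["cx"])/p["fx"],(v-p["cy"])/p["fy"],1];o=T[:3,3]
    return (o+d*(z-o[2])/d[2])[:2]
def proj(n,X,T=None):
    p=arm.camera_params(n);T=p["T"] if T is None else T
    c=T[:3,:3].T@(np.asarray(X)-T[:3,3]);return np.array([p["fx"]*c[0]/c[2]+p["cx"],p["fy"]*c[1]/c[2]+p["cy"]])
def crop(n,out,x0,y0,w,h,k,im=None):
    im=arm.grab_frame(n) if im is None else im
    cv2.imwrite(out,cv2.resize(im[y0:y0+h,x0:x0+w,::-1],None,fx=k,fy=k,interpolation=cv2.INTER_CUBIC))
def wristT(s):
    from scipy.spatial.transform import Rotation as R
    T=np.eye(4);T[:3,:3]=R.from_euler('xyz',s["ee_rot"]).as_matrix();T[:3,3]=s["eef_pos"]
    return T@arm.camera_params("wrist")["hand_eye"]
def tool(s,target):  # world shift to tool axes
    from scipy.spatial.transform import Rotation as R
    return R.from_euler('xyz',s["ee_rot"]).as_matrix().T@(np.asarray(target)-s["eef_pos"])
E
python3 - <<'E'
from h import *
im=cv2.imread("pics/top0.png")[:,:,::-1]
crop("top","pics/c1.png",200,160,240,160,3.3,im)
im=cv2.imread("pics/scene0.png")[:,:,::-1]
crop("scene","pics/c2.png",260,165,200,170,3.5,im)
E
```

```text
(no output)
```

View pics/c1.png

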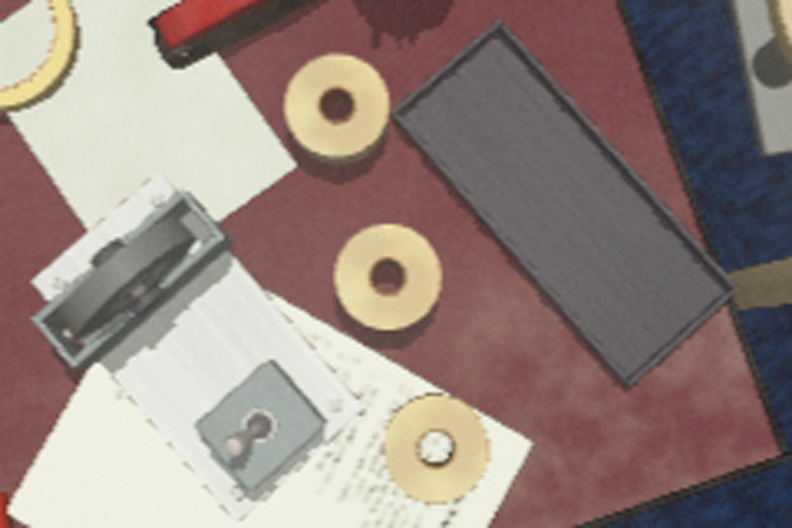

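View pics/c2.png

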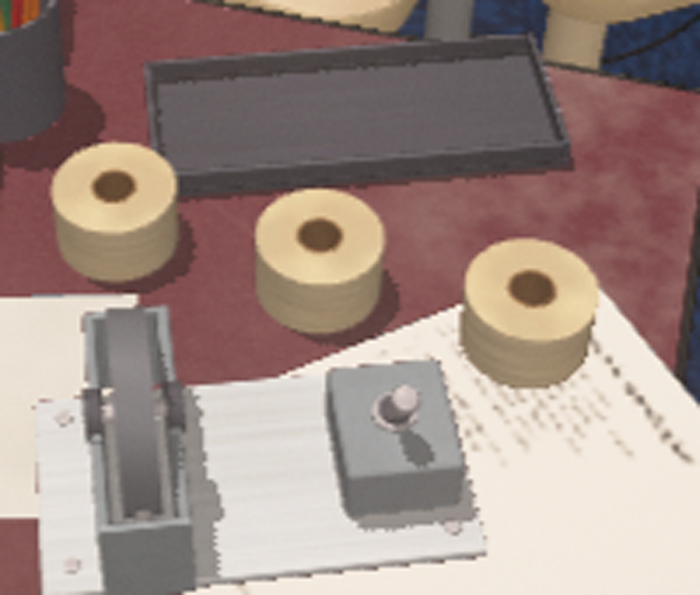

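The enlarged crop shows these points, in crop pixels:
- **Tray rim corners:** (500,25), (733,290), (628,385), (393,113).
- **Roll tops:** (336,103), (388,277), (436,448).
- **Trough corners:** (36,320), (180,192), (230,240), (80,368).
- **Box top corners:** (197,432), (272,362), (325,425), (247,497).
- **Bat:** leans lower-left, which is ON.

Next I'll fit poses to these.

```bash
cat > fit.py <<'E'
from h import *
from scipy.optimize import least_squares
f=lambda P:np.array(P)/3.3+[200,160]-[.35,.35]
def fit(pix,loc,x0):
    def W(p):
        c,s=np.cos(p[2]),np.sin(p[2]);return [[p[0]+c*a-s*b,p[1]+s*a+c*b,z] for a,b,z in loc]
    r=least_squares(lambda p:np.ravel([proj("top",w)-q for w,q in zip(W(p),pix)]),x0)
    return r.x,np.round(r.fun.reshape(-1,2),1).tolist()
E
python3 - <<'E'
from fit import *
tr=f([(500,25),(733,290),(628,385),(393,113)])
print([np.round(ray("top",*p,.018),3).tolist() for p in tr])
loc=[(.12,.049,.018),(-.12,.049,.018),(-.12,-.049,.018),(.12,-.049,.018)]
w=[ray("top",*p,.018) for p in tr];d=w[0]-w[1]
print(fit(tr,loc,[*np.mean(w,0),np.arctan2(d[1],d[0])]))
# also opposite handed
loc2=[(a,-b,z) for a,b,z in loc]
rp=f([(36,320),(180,192),(230,240),(80,368),(197,432),(272,362),(325,425),(247,497)])
lr=[(.076,.062,.069),(.076,-.062,.069),(.034,-.062,.069),(.034,.062,.069),(-.04,.032,.047),(-.04,-.032,.047),(-.096,-.032,.047),(-.096,.032,.047)]
a=ray("top",*f([(130,280)])[0],.069);b=ray("top",*f([(262,428)])[0],.047);d=a-b
print(a,b);x,r=fit(rp,lr,[*(a+b)/2,np.arctan2(d[1],d[0])]);print(x,r)
for p in f([(336,103),(388,277),(436,448)]):print(ray("top",*p,.04), np.hypot(*ray("top",*p,.04)))
# scene checks of the roll tops & rewinder
c,s=np.cos(x[2]),np.sin(x[2])
for a,b,z in [(.055,0,.118),(-.068,0,.047),(-.068,.019,.086)]:
    X=[x[0]+c*a-s*b,x[1]+s*a+c*b,z];print(np.round(X,3),(proj("scene",X)-[260,165])*3.5)
for p in f([(336,103),(388,277),(436,448)]):print((proj("scene",[*ray("top",*p,.04),.04])-[260,165])*3.5)
E
```

```text
[[0.679, 0.214], [0.5, 0.064], [0.439, 0.135], [0.62, 0.286]]
(array([0.56057351, 0.17470454, 0.69566508]), [[-33.7, 26.2], [-31.7, 29.7], [33.8, -28.9], [32.2, -28.8]])
[0.50855717 0.45231882] [0.41555163 0.37162326]
[0.46691586 0.41612588 0.70560012] [[-1.0, -0.1], [1.6, -0.7], [-0.5, -0.1], [-1.3, 1.0], [-0.9, -1.0], [-0.3, -0.3], [1.1, 1.1], [1.4, 0.0]]
[0.62383833 0.32372965] 0.7028336541389415
[0.50988819 0.29102677] 0.5870967056845712
[0.40143676 0.26186311] 0.4792950647746358
[0.509 0.452 0.118] [132.40639146 341.29634613]
[0.415 0.372 0.047] [398.69308736 411.44326815]
[0.403 0.386 0.086] [411.22337603 394.57634444]
[110.85431829 182.09807053]
[320.23039092 232.05497083]
[530.63693205 285.12867006]
```

The rewinder fit is good to about 1 px and the roll positions agree with the scene view. The tray is centred at about (0.560, 0.175) with yaw 0.70. Now a helper that turns target points into tool-axis shifts.

```bash
cat > d.py <<'E'
# python3 d.py "x,y,z,yaw" ... ; prefix r = rewinder-local, t = tray-local; prints tool-axis shift + turn
import sys
from h import *
F={'r':(.467,.416,.700),'t':(.560,.175,.700)}
s=arm.get_state();print(round(s["t"],1),np.round(s["eef_pos"],4),np.round(s["ee_rot"],3),s["width"].__round__(4))
for a in sys.argv[1:]:
    f=(0,0,0)
    if a[0] in F:f=F[a[0]];a=a[1:]
    x,y,z,w=map(float,a.split(","))
    c,sn=np.cos(f[2]),np.sin(f[2]);P=[f[0]+c*x-sn*y,f[1]+sn*x+c*y,z]
    print(np.round(P,3),"->",np.round(tool(s,P),4),"turn",np.round(-(w-s["ee_rot"][2]),3))
E
python3 d.py 0.5,-0.25,.2,-2.44 0.5,.2,.2,-2.44 r-.068,.075,.2,-2.44
python3 - <<'E'
from h import *
print(ray("top",322,146,0),ray("top",308,147,.05),ray("top",249,171,.05))
E
```

```text
0.1 [ 0.2024 -0.6435  0.2257] [ 3.14  -0.    -2.837] 0.0877
[ 0.5  -0.25  0.2 ] -> [-0.4019  0.286   0.0261] turn -0.397
[0.5 0.2 0.2] -> [-0.5369  0.7153  0.0267] turn -0.397
[0.367 0.43  0.2  ] -> [-0.4786  0.9743  0.0271] turn -0.397
[0.73333464 0.27763771] [0.71836466 0.30854159] [0.66689643 0.43599986]
```
Yaw in rows applies to about tool z at "that moment"; shift along axes at beginning. Good.

Units first: shifts go in units of 5 mm and turns go in units of 0.25 rad. So 0.7 m is 140, -0.53 m is -106, -0.2 rad is -0.8.

```bash
echo '{"finger_gap": [0, 0, 0, 0, 0, 0, 0, 0, 0, 0, 0, 0, 0, 0, 0, 0, 0, 0, 0, 0], "dx": [-80, -80, -80, -80, -80, -80, -80, -80, -80, -80, -80, -80, -106, -106, -106, -106, -106, -106, -106, -106], "dy": [57.2, 57.2, 57.2, 57.2, 57.2, 57.2, 57.2, 57.2, 57.2, 57.2, 57.2, 57.2, 140, 140, 140, 140, 140, 140, 140, 140], "dz": [4, 4, 4, 4, 4, 4, 4, 4, 4, 4, 4, 4, 4, 4, 4, 4, 4, 4, 4, 4], "turn": [-0.8, -1.6, -1.6, -1.6, -1.6, -1.6, -1.6, -1.6, -1.6, -1.6, -1.6, -1.6, -1.6, -1.6, -1.6, -1.6, -1.6, -1.6, -1.6, -1.6]}' > mv.in && python3 nudge.py mv.in 30 && python3 d.py r-.068,.078,.2,-2.44 r-.068,.078,.074,-2.44 r-.068,.013,.074,-2.44
```

```text
t: 1.77
eef_pos: [0.4974, 0.0843, 0.2066]
ee_rot: [3.142, 0.0, -2.437]
force: [1.2, -0.3, 0.1]
width: 0.0004
gripper_force: 0.0
1.8 [0.4974 0.0843 0.2066] [ 3.142  0.    -2.437] 0.0004
[0.365 0.432 0.2  ] -> [-0.1241  0.3507  0.0067] turn 0.003
[0.365 0.432 0.074] -> [-0.1241  0.3507  0.1327] turn 0.003
[0.407 0.382 0.074] -> [-0.1238  0.2857  0.1327] turn 0.003
```

Converted, 0.35 m is 70, -0.12 m is -24.

```bash
echo '{"finger_gap": [0, 0, 0, 0, 0, 0, 0, 0, 0, 0, 0, 0], "dx": [-24, -24, -24, -24, -24, -24, -24, -24, -24, -24, -24, -24], "dy": [70, 70, 70, 70, 70, 70, 70, 70, 70, 70, 70, 70], "dz": [1, 1, 1, 1, 1, 1, 1, 1, 1, 1, 1, 1], "turn": [0, 0, 0, 0, 0, 0, 0, 0, 0, 0, 0, 0]}' > mv.in && python3 nudge.py mv.in && python3 d.py r-.068,.078,.074,-2.44 r-.068,.013,.074,-2.44
python3 - <<'E'
from h import *
crop("top","pics/c3.png",200,200,120,120,4)
E
```

```text
t: 2.77
eef_pos: [0.3623, 0.4263, 0.201]
ee_rot: [-3.141, -0.001, -2.436]
force: [-0.1, -0.2, -0.4]
width: 0.0005
gripper_force: 0.0
2.8 [0.3623 0.4263 0.201 ] [-3.141e+00 -1.000e-03 -2.436e+00] 0.0005
[0.365 0.432 0.074] -> [-0.0056  0.0027  0.127 ] turn 0.004
[0.407 0.382 0.074] -> [-0.0052 -0.0623  0.127 ] turn 0.004
```

View pics/c3.png

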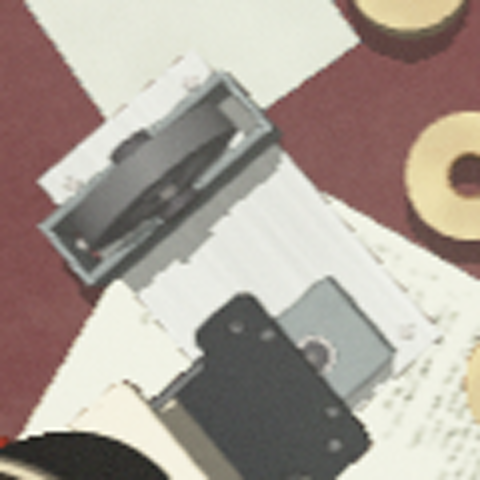

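The gripper is poised on the +y side of the bat, with the box face and bat near (318,352). There's a light dot by the trough's +y end at (82,243), which is probably the pin. Flipping the toggle off next.

```bash
echo '{"finger_gap": [0, 0, 0, 0, 0, 0, 0, 0, 0, 0, 0, 0, 0, 0], "dx": [-1, -1, -1, -1, -1, -1, -1, -1, -1, -1, -1, -1, -1, -1], "dy": [0.6, 0.6, 0.6, 0.6, -4, -8, -12.4, -13, -13, -6, 2, 2, 2, 2], "dz": [8, 16, 25.4, 25.4, 25.4, 25.4, 25.4, 25.4, 25.4, 25.4, 25.4, 18, 10, 6], "turn": [0, 0, 0, 0, 0, 0, 0, 0, 0, 0, 0, 0, 0, 0]}' > mv.in && python3 nudge.py mv.in && python3 d.py r.055,.028,.19,-.87 r.055,.028,.086,-.87
python3 - <<'E'
from h import *
crop("scene","pics/c4.png",260,235,150,110,5)
E
```

```text
t: 3.98
eef_pos: [0.3604, 0.4399, 0.1771]
ee_rot: [3.14, 0.005, -2.435]
force: [0.5, 1.7, 0.9]
width: 0.0002
gripper_force: 0.0
4.0 [0.3604 0.4399 0.1771] [ 3.14   0.005 -2.435] 0.0002
[0.491 0.473 0.19 ] -> [-0.1208 -0.0598 -0.0123] turn -1.565
[0.491 0.473 0.086] -> [-0.1203 -0.0599  0.0917] turn -1.565
```

View pics/c4.png

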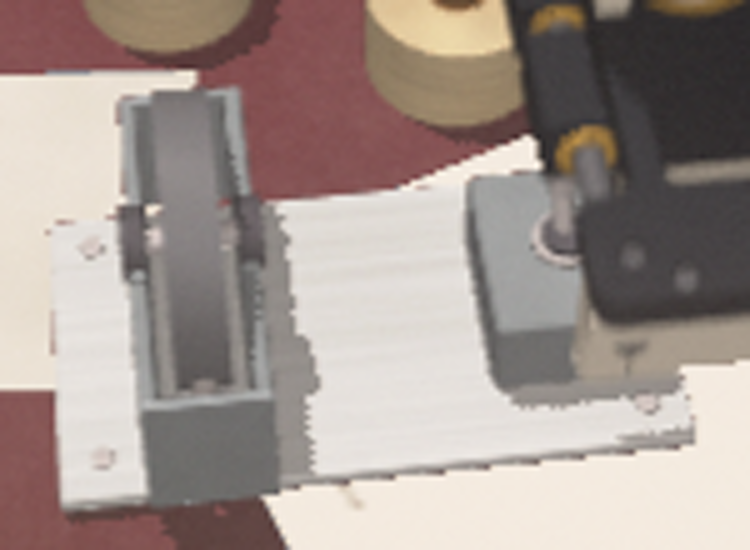

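The bat now leans to the far side, i.e. OFF, with its tip at (562,195). The pin shows as a bump at (205,385) at the +y end of the trough, so the top of the wheel has to travel towards -y. Moving over the wheel's rim.

```bash
echo '{"finger_gap": [0.06, 0.06, 0.06, 0.06, 0.06, 0.06, 0.06, 0.06, 0.06, 0.06, 0.06, 0.06, 0.06, 0.06, 0.06], "dx": [-24, -24, -24, -24, -24, -24, -24, -24, -24, -24, -24, -24, -24, -24, -24], "dy": [-11.6, -11.6, -11.6, -11.6, -11.6, -11.6, -11.6, -11.6, -11.6, -11.6, -11.6, -11.6, -11.6, -11.6, -11.6], "dz": [-2.4, -2.4, -2.4, -2.4, -2.4, -2.4, -2.4, -2.4, -2.4, -2.4, -2.4, -2.4, -2.4, -2.4, -2.4], "turn": [-6.26, -6.26, -6.26, -6.26, -6.26, -6.26, -6.26, -6.26, -6.26, -6.26, -6.26, -6.26, -6.26, -6.26, -6.26]}' > mv.in && python3 nudge.py mv.in && python3 d.py r.055,.0331,.0771,-.87 r.055,.0257,.0844,-.87 r.055,.0165,.0898,-.87 r.055,.0057,.0928,-.87 r.055,-.0057,.0928,-.87 r.055,-.0165,.0898,-.87 r.055,-.0257,.0844,-.87 r.055,-.0331,.0771,-.87
python3 - <<'E'
from h import *
x0=(.467,.416,.700);c,sn=np.cos(.7),np.sin(.7)
for d in range(-125,-80,5):
    t=np.radians(d);a,b,z=.055,-.052*np.sin(t),.07+.052*np.cos(t)
    print(d,np.round((proj("scene",[x0[0]+c*a-sn*b,x0[1]+sn*a+c*b,z])-[260,235])*5))
E
```

```text
t: 5.28
eef_pos: [0.4889, 0.4713, 0.1845]
ee_rot: [-3.141, 0.0, -0.874]
force: [0.6, 0.1, 0.4]
width: 0.0602
gripper_force: 0.0
5.3 [0.4889 0.4713 0.1845] [-3.141  0.    -0.874] 0.0602
[0.488 0.477 0.077] -> [-0.0049 -0.0025  0.1074] turn -0.004
[0.493 0.471 0.084] -> [ 0.0025 -0.0025  0.1001] turn -0.004
[0.498 0.464 0.09 ] -> [ 0.0117 -0.0025  0.0947] turn -0.004
[0.505 0.456 0.093] -> [ 0.0225 -0.0026  0.0917] turn -0.004
[0.513 0.447 0.093] -> [ 0.0339 -0.0026  0.0917] turn -0.004
[0.52  0.439 0.09 ] -> [ 0.0447 -0.0027  0.0947] turn -0.004
[0.526 0.432 0.084] -> [ 0.0539 -0.0027  0.1001] turn -0.004
[0.53  0.426 0.077] -> [ 0.0613 -0.0027  0.1074] turn -0.004
-125 [209. 393.]
-120 [209. 393.]
-115 [209. 392.]
-110 [209. 390.]
-105 [209. 386.]
-100 [208. 381.]
-95 [208. 374.]
-90 [207. 367.]
-85 [206. 358.]
```

```bash
echo '{"finger_gap": [0.06, 0.06, 0.06, 0.06, 0, 0, 0, 0, 0], "dx": [-1, -1, -1, -1, -1, -1, -1, -1, -1], "dy": [-0.5, -0.5, -0.5, -0.5, -0.5, -0.5, -0.5, -0.5, -0.5], "dz": [8, 16, 21.48, 21.48, 21.48, 21.48, 21.48, 21.48, 21.48], "turn": [0, 0, 0, 0, 0, 0, 0, 0, 0]}' > mv.in && python3 nudge.py mv.in 12 && python3 d.py r.055,.0331,.0771,-.87 r.055,.0257,.0844,-.87 r.055,.0165,.0898,-.87 r.055,.0057,.0928,-.87 r.055,-.0057,.0928,-.87 r.055,-.0165,.0898,-.87 r.055,-.0257,.0844,-.87 r.055,-.0331,.0771,-.87
```

```text
t: 6.03
eef_pos: [0.4883, 0.4773, 0.0781]
ee_rot: [-3.139, 0.001, -0.872]
force: [0.9, -0.4, 0.7]
width: 0.0325
gripper_force: 0.0
6.0 [0.4883 0.4773 0.0781] [-3.139e+00  1.000e-03 -8.720e-01] 0.0325
[0.488 0.477 0.077] -> [0.0001 0.0008 0.001 ] turn -0.002
[0.493 0.471 0.084] -> [ 0.0075  0.0008 -0.0063] turn -0.002
[0.498 0.464 0.09 ] -> [ 0.0166  0.0007 -0.0117] turn -0.002
[0.505 0.456 0.093] -> [ 0.0274  0.0007 -0.0147] turn -0.002
[0.513 0.447 0.093] -> [ 0.0388  0.0007 -0.0147] turn -0.002
[0.52  0.439 0.09 ] -> [ 0.0496  0.0007 -0.0117] turn -0.002
[0.526 0.432 0.084] -> [ 0.0589  0.0007 -0.0063] turn -0.002
[0.53  0.426 0.077] -> [0.0663 0.0007 0.001 ] turn -0.002
```

Still closing, so I'll wait a few rows, then sweep the arc.

Converted, 0.0663 m is 13.26, 0.0589 m is 11.78.

```bash
echo '{"finger_gap": [0, 0, 0, 0, 0, 0, 0, 0, 0, 0, 0, 0, 0, 0, 0, 0, 0], "dx": [0, 0, 0, 0, 0.8, 1.5, 2.4, 3.32, 4.4, 5.48, 7.76, 8.8, 9.92, 10.8, 11.78, 13.26, 13.26], "dy": [0, 0, 0, 0, 0, 0, 0, 0, 0, 0, 0, 0, 0, 0, 0, 0, 0], "dz": [0, 0, 0, 0, -0.6, -1.26, -1.8, -2.34, -2.7, -2.94, -2.94, -2.7, -2.34, -1.8, -1.26, 0, 0], "turn": [0, 0, 0, 0, 0, 0, 0, 0, 0, 0, 0, 0, 0, 0, 0, 0, 0]}' > mv.in && python3 nudge.py mv.in 15
python3 - <<'E'
from h import *
crop("scene","pics/c5.png",260,215,130,120,5)
E
```

```text
t: 7.45
eef_pos: [0.532, 0.4281, 0.0768]
ee_rot: [-3.136, 0.002, -0.871]
force: [2.9, 6.7, -2.6]
width: 0.0179
gripper_force: 15.0
```

View pics/c5.png

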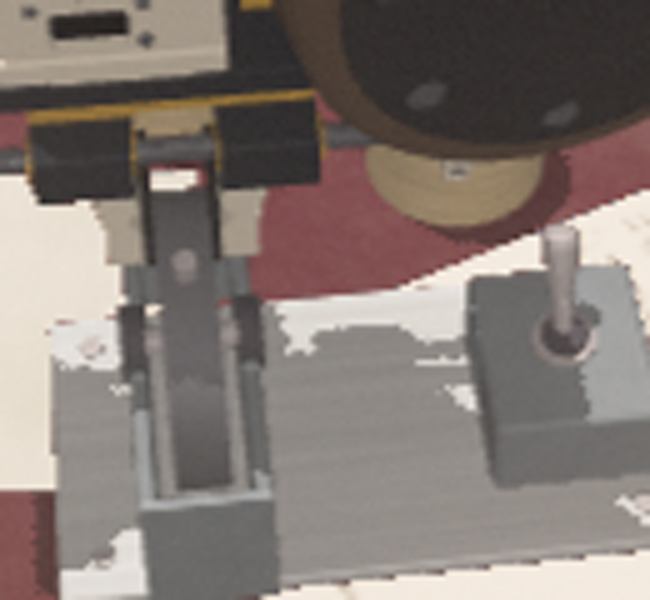

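The pin now shows at crop (184,265), near the top of the wheel, and the bat is OFF. Computing the pin's angle.

```bash
cat > ang.py <<'E'
import sys
from h import *
from scipy.optimize import minimize_scalar
def X(d,x0=(.467,.416,.700),dx=0):
    c,sn=np.cos(x0[2]),np.sin(x0[2])
    t=np.radians(d);a,b,z=.055+dx,-.052*np.sin(t),.07+.052*np.cos(t)
    return [x0[0]+c*a-sn*b,x0[1]+sn*a+c*b,z]
def ang(n,uv,T=None):
    r=minimize_scalar(lambda d:np.sum((proj(n,X(d),T)-uv)**2),bounds=(-80,60),method='bounded');return r.x,proj(n,X(r.x),T)-uv
E
python3 - <<'E'
from ang import *
print(ang("scene",np.array([184/5+260-.4,265/5+215-.4])))
E
python3 d.py r.055,-.0331,.0771,-.87
```

```text
(np.float64(-13.40724680310591), array([ 1.80683557, -0.13796122]))
7.5 [0.532  0.4282 0.0768] [-3.136e+00  1.000e-03 -8.710e-01] 0.0178
[0.53  0.426 0.077] -> [ 0.0005  0.0026 -0.0003] turn -0.001
```

Converted, -0.033 m is -6.6, -0.0163 m is -3.26.

```bash
echo '{"finger_gap": [0.035, 0.035, 0.035, 0.035, 0.035, 0.035, 0.035, 0, 0, 0, 0, 0, 0, 0, 0, 0], "dx": [0, 0, 0, 0, 0, -6.6, -6.6, -6.6, -6.6, -6.6, -6.6, -6.6, -6.6, -5.6, -4.64, -4.64], "dy": [0, 0, 0, 0, 0, 0.5, 0.5, 0.5, 0.5, 0.5, 0.5, 0.5, 0.5, 0.5, 0.5, 0.5], "dz": [0, 0, 0, 0, -5, -5, -3.26, -3.26, -3.26, -3.26, -3.26, -3.26, -3.26, -3.2, -2.98, -2.98], "turn": [0, 0, 0, 0, 0, 0, 0, 0, 0, 0, 0, 0, 0, 0, 0, 0]}' > mv.in && python3 nudge.py mv.in 15; python3 d.py r.055,0,.0932,-.87
```

```text
t: 8.83
eef_pos: [0.5168, 0.4457, 0.0922]
ee_rot: [-3.132, 0.002, -0.871]
force: [8.1, 11.7, -6.4]
width: 0.018
gripper_force: 15.0
8.8 [0.5168 0.4457 0.0922] [-3.132e+00  2.000e-03 -8.710e-01] 0.018
[0.509 0.451 0.093] -> [-0.0094  0.0022 -0.001 ] turn -0.001
```

Converted, -0.11 m is -22, -0.08 m is -16.

```bash
echo '{"finger_gap": [0.04, 0.04, 0.04, 0.04, 0.04, 0.04, 0.04, 0.04, 0.04, 0.04], "dx": [0, 0, 0, 0, 0, 0, -8, -14, -14, -14], "dy": [0, 0, 0, 0, 0, 0, 0, 0, 0, 0], "dz": [0, 0, 0, 0, -8, -16, -22, -22, -22, -22], "turn": [0, 0, 0, 0, 0, 0, 0, 0, 0, 0]}' > mv.in && python3 nudge.py mv.in 15
python3 - <<'E'
from h import *
im=arm.grab_frame("scene");w=None
s=arm.get_state();w=arm.grab_frame("wrist");np.save("w.npy",w);np.save("wT.npy",wristT(s))
a=cv2.resize(im[215:335,255:385],None,fx=4,fy=4,interpolation=cv2.INTER_CUBIC)
from ang import X
u=proj("wrist",X(0),wristT(s));print(u)
x0,y0=max(0,min(int(u[0])-70,510)),max(0,min(int(u[1])-100,220));print(x0,y0)
b=cv2.resize(w[y0:y0+180,x0:x0+130],None,fx=2,fy=2)[:480]
c=np.zeros((480,780,3),np.uint8);c[:,:520]=a;c[:b.shape[0],520:]=b
cv2.imwrite("pics/c6.png",c[:,:,::-1])
E
```

```text
t: 9.67
eef_pos: [0.4673, 0.4965, 0.2017]
ee_rot: [-3.141, 0.0, -0.87]
force: [0.6, -0.2, 0.2]
width: 0.0395
gripper_force: 0.0
[314.23601783 128.79426773]
244 28
```

View pics/c6.png

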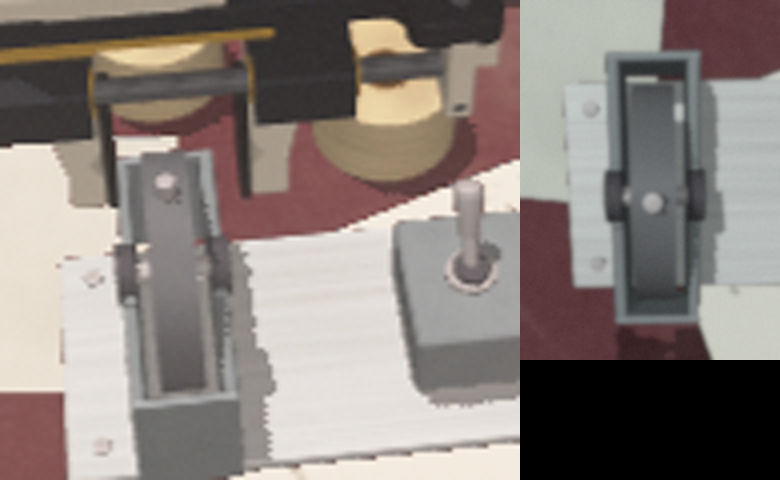

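The scene crop shows the pin near the top at (166,183). In the wrist crop it sits at (652,202), level with the bearing bosses. Measuring it against the trough ends in the same picture.

Run:
```python
from ang import *
T=np.load("wT.npy")
print(ang("scene",np.array([166/4+255-.4,183/4+215-.4])),ang("wrist",np.array([132/2+244-.25,202/2+28-.25]),T))
def L(a,b,z,x0=(.467,.416,.7)):
    c,s=np.cos(x0[2]),np.sin(x0[2]);return [x0[0]+c*a-s*b,x0[1]+s*a+c*b,z]
g=lambda p:(np.array(p)-[244,28])*2+[520,0]
for q in [(.055,.062,.069),(.055,-.062,.069),(.055,.021+.055-.055,.082)]:
    print(q,g(proj("wrist",L(*q),T)))
for b in(.015,-.015):print(b,g(proj("wrist",L(.055+.019,b,.082),T)),g(proj("wrist",L(.055-.019,b,.082),T)))
```

```text
(np.float64(0.9308767277117551), array([ 1.5585097 , -0.11727354])) (np.float64(0.04644763063020384), array([ 4.48586905, -0.01187295]))
(0.055, 0.062, 0.069) [661.67967964 320.70647344]
(0.055, -0.062, 0.069) [661.07434129  47.36628884]
(0.055, 0.020999999999999998, 0.082) [661.31018163 241.66344484]
0.015 [619.3727006  228.41798621] [703.18554788 228.39962883]
-0.015 [617.85555963 159.56658924] [704.38498706 159.54927463]
```

Pin and bosses line up in the wrist picture, so the wheel is at 0° within about 1°. On to the rolls. Roll 1 lies close to the tray corner and the cup, so I'll grip it with yaw about -2.94 and the fingertips kept above the tray rim.

```bash
python3 d.py .615,.315,.19,-2.94
```

```text
9.8 [0.4682 0.4948 0.2005] [ 3.14  -0.    -0.872] 0.0401
[0.615 0.315 0.19 ] -> [0.2321 0.0034 0.0106] turn 2.068
```

```bash
cat > rolls.py <<'E'
from h import *
def rolls(n,save=None):
    s=arm.get_state();im=arm.grab_frame(n);T=wristT(s) if n=="wrist" else arm.camera_params(n)["T"]
    if save:cv2.imwrite(save,im[:,:,::-1])
    hsv=cv2.cvtColor(im,cv2.COLOR_RGB2HSV)
    m=cv2.inRange(hsv,(12,50,110),(32,160,255));m=cv2.morphologyEx(m,cv2.MORPH_OPEN,np.ones((3,3)))
    p=arm.camera_params(n);out=[]
    for c in cv2.findContours(m,cv2.RETR_EXTERNAL,cv2.CHAIN_APPROX_NONE)[0]:
        if cv2.contourArea(c)<250:continue
        # fit cylinder silhouette (68 dia x 40) : project contour hull vs model hull
        from scipy.optimize import minimize
        h=cv2.convexHull(c)[:,0];q=h.mean(0)
        d=T[:3,:3]@[(q[0]-p["cx"])/p["fx"],(q[1]-p["cy"])/p["fy"],1]
        b=T[:3,3]+d*(.02-T[2,3])/d[2]
        M0=np.zeros(m.shape,np.uint8);cv2.fillConvexPoly(M0,h,1)
        t=np.linspace(0,2*np.pi,40)
        def cost(x):
            P=np.array([proj(n,[x[0]+.034*np.cos(a),x[1]+.034*np.sin(a),z],T) for a in t for z in(0,.04)],np.float32)
            M=np.zeros(m.shape,np.uint8);cv2.fillConvexPoly(M,cv2.convexHull(np.round(P*16).astype(np.int32)),1,cv2.LINE_8,4)
            return (M!=M0).sum()/max(M.sum(),1)
        r=minimize(cost,b[:2],method="Nelder-Mead",options=dict(initial_simplex=b[:2]+np.array([[0,0],[.006,0],[0,.006]]),xatol=2e-4))
        if r.fun<.35: out.append((np.round(r.x,4).tolist(),round(r.fun,3),q.round().tolist()))
    return out
if __name__=="__main__":
    import sys
    for n in sys.argv[1:]:print(n,*rolls(n,f"pics/auto_{n}.png"),sep="\n ")
E
echo '{"finger_gap": [0.08, 0.08, 0.08, 0.08, 0.08, 0.08, 0.08, 0.08, 0.08, 0.08, 0.08, 0.08, 0.08, 0.08, 0.08, 0.08, 0.08, 0.08, 0.08], "dx": [46, 46, 46, 46, 46, 46, 46, 46, 46, 46, 46, 46, 46, 46, 46, 46, 46, 46, 46], "dy": [0.68, 0.68, 0.68, 0.68, 0.68, 0.68, 0.68, 0.68, 0.68, 0.68, 0.68, 0.68, 0.68, 0.68, 0.68, 0.68, 0.68, 0.68, 0.68], "dz": [2, 2, 2, 2, 2, 2, 2, 2, 2, 2, 2, 2, 2, 2, 2, 2, 2, 2, 2], "turn": [8.28, 8.28, 8.28, 8.28, 8.28, 8.28, 8.28, 8.28, 8.28, 8.28, 8.28, 8.28, 8.28, 8.28, 8.28, 8.28, 8.28, 8.28, 8.28]}' > mv.in && python3 nudge.py mv.in; python3 rolls.py wrist top scene
```

```text
t: 11.35
eef_pos: [0.614, 0.3161, 0.1903]
ee_rot: [-3.141, -0.001, -2.94]
force: [-0.3, 0.9, 0.1]
width: 0.0802
gripper_force: 0.0Traceback (most recent call last):
  File "rolls.py", line 26, in <module>
    for n in sys.argv[1:]:print(n,*rolls(n,f"pics/auto_{n}.png"),sep="\n ")
                                   ~~~~~^^^^^^^^^^^^^^^^^^^^^^^^
  File "rolls.py", line 21, in rolls
    r=minimize(cost,b[:2],method="Nelder-Mead",options=dict(initial_simplex=b[:2]+np.array([[0,0],[.006,0],[0,.006]]),xatol=2e-4))
    res = _minimize_neldermead(fun, x0, args, callback, bounds=bounds,
                               **options)
    fxr = func(xr)
    fx = function(np.copy(x), *(wrapper_args + args))
  File "rolls.py", line 18, in cost
    P=np.array([proj(n,[x[0]+.034*np.cos(a),x[1]+.034*np.sin(a),z],T) for a in t for z in(0,.04)],np.float32)
                ~~~~^^^^^^^^^^^^^^^^^^^^^^^^^^^^^^^^^^^^^^^^^^^^^^^^^
  File "h.py", line 7, in proj
    p=arm.camera_params(n);T=p["T"] if T is None else T
ValueError: time passes only in moves, steps and waits
```

```bash
sed -i 's/^from station import arm/from station import arm as _a\nimport functools\nclass A:\n    get_state=_a.get_state;grab_frame=_a.grab_frame;job_done=_a.job_done\n    camera_params=staticmethod(functools.lru_cache(None)(_a.camera_params))\narm=A/' h.py; python3 rolls.py wrist top scene
```

```text
wrist
 ([0.6238, 0.3244], np.float64(0.094), [322.0, 185.0])
 ([0.5107, 0.2924], np.float64(0.016), [315.0, 71.0])
 ([0.3725, 0.6179], np.float64(0.27), [631.0, 16.0])
 ([0.5253, -0.0345], np.float64(0.224), [15.0, 37.0])
top
 ([0.4008, 0.2619], np.float64(0.044), [332.0, 295.0])
 ([0.5102, 0.2916], np.float64(0.021), [316.0, 244.0])
 ([1.0307, -0.4177], np.float64(0.269), [611.0, 20.0])
scene
 ([0.4019, 0.2624], np.float64(0.03), [409.0, 254.0])
 ([0.5096, 0.2928], np.float64(0.027), [352.0, 239.0])
 ([0.6222, 0.3246], np.float64(0.035), [292.0, 224.0])
 ([0.7779, -0.58], np.float64(0.302), [428.0, 27.0])
 ([0.2903, -1.0371], np.float64(0.275), [623.0, 13.0])
 ([0.7708, -0.7421], np.float64(0.165), [450.0, 9.0])
```

View pics/auto_wrist.png

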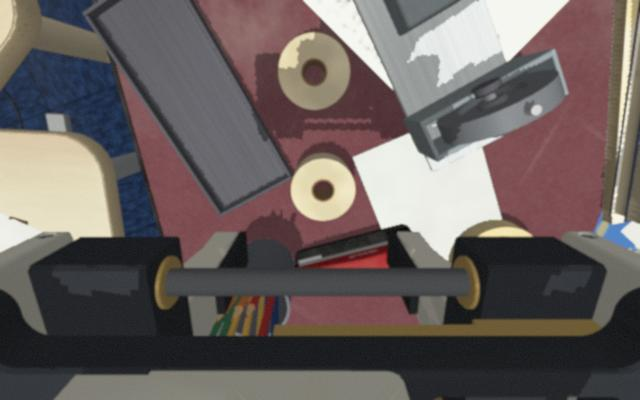

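The wrist view shows roll 1 at (322,187), roll 2 at (314,71), the tray at left and the stapler and cup behind. The positions agree across the cameras. Descending on roll 1.

```bash
python3 d.py .6235,.3245,.0215,-2.94
```

```text
11.6 [0.614  0.3169 0.1908] [-3.141 -0.    -2.941] 0.0799
[0.624 0.324 0.022] -> [-0.0109  0.0056  0.1693] turn -0.001
```

Units first: shifts go in units of 5 mm and turns go in units of 0.25 rad. So 0.169 m is 33.8, 0.15 m is 30.

```bash
echo '{"finger_gap": [0.08, 0.08, 0.08, 0.08, 0.08, 0.08, 0.0, 0.0, 0.0, 0.0, 0.0, 0.0], "dx": [-2.2, -2.2, -2.2, -2.2, -2.2, -2.2, -2.2, -2.2, -2.2, -2.2, -2.2, -2.2], "dy": [1.12, 1.12, 1.12, 1.12, 1.12, 1.12, 1.12, 1.12, 1.12, 1.12, 1.12, 1.12], "dz": [8, 16, 24, 30, 33.8, 33.8, 33.8, 33.8, 33.8, 33.8, 33.8, 33.8], "turn": [0, 0, 0, 0, 0, 0, 0, 0, 0, 0, 0, 0]}' > mv.in && python3 nudge.py mv.in 25;python3 d.py t.075,0,.1,-2.44
```

```text
t: 12.55
eef_pos: [0.6236, 0.325, 0.0223]
ee_rot: [3.141, 0.0, -2.942]
force: [-0.1, 0.1, -0.5]
width: 0.0671
gripper_force: 25.0
12.6 [0.6236 0.325  0.0223] [ 3.141  0.    -2.942] 0.0671
[0.617 0.223 0.1  ] -> [ 0.0263 -0.0984 -0.0777] turn -0.502
```

Converted, -0.0984 m is -19.68, -0.078 m is -15.6, -0.5 rad is -2.

```bash
echo '{"finger_gap": [0, 0, 0, 0, 0, 0, 0, 0, 0], "dx": [0, 0, 0, 5.26, 5.26, 5.26, 5.26, 5.26, 5.26], "dy": [0, 0, 0, -19.68, -19.68, -19.68, -19.68, -19.68, -19.68], "dz": [-6, -12, -15.6, -15.6, -15.6, -15.6, -15.6, -15.6, -15.6], "turn": [0, 0, 0, -2, -2, -2, -2, -2, -2]}' > mv.in && python3 nudge.py mv.in;python3 d.py t.075,0,.0275,-2.44;python3 - <<'E'
from h import *
crop("scene","pics/c7.png",250,130,230,150,3)
E
```

```text
t: 13.3
eef_pos: [0.6176, 0.2232, 0.1004]
ee_rot: [3.142, 0.001, -2.446]
force: [1.1, 0.4, -1.4]
width: 0.0675
gripper_force: 25.0
13.3 [0.6176 0.2232 0.1004] [ 3.142e+00  1.000e-03 -2.446e+00] 0.0675
[0.617 0.223 0.028] -> [0.0002 0.0002 0.0729] turn -0.006
```

View pics/c7.png

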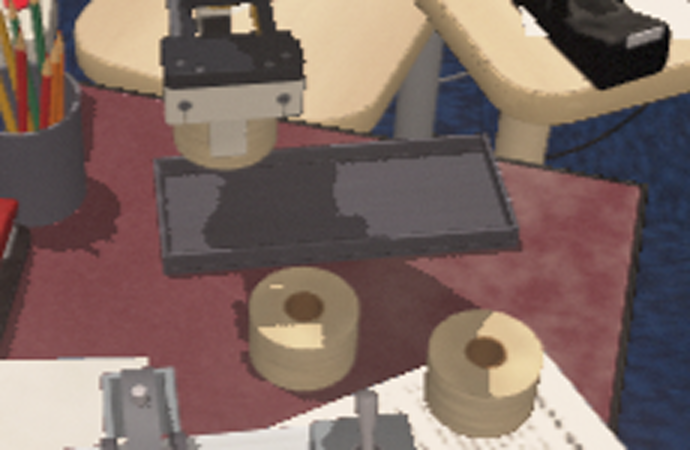

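Roll 1 is held level above the far-left end of the tray at crop (225,140). Lowering and releasing, then hovering over roll 2.

Converted, 0.0725 m is 14.5, -0.07 m is -14.

```bash
echo '{"finger_gap": [0, 0, 0, 0, 0, 0.08, 0.08, 0.08, 0.08, 0.08, 0.08, 0.08, 0.08], "dx": [0, 0, 0, 0, 0, 0, 0, 0, 0, 0, 0, 0, 0], "dy": [0, 0, 0, 0, 0, 0, 0, 0, 0, 0, 0, 0, 0], "dz": [6, 11, 13, 14.5, 14.5, 14.5, 14.5, 14.5, 10, 2, -6, -14, -14], "turn": [0, 0, 0, 0, 0, 0, 0, 0, 0, 0, 0, 0, 0]}' > mv.in && python3 nudge.py mv.in;python3 d.py .5102,.2922,.17,-2.44 .5102,.2922,.02,-2.44;python3 rolls.py wrist scene
```

```text
t: 14.43
eef_pos: [0.6218, 0.2251, 0.1808]
ee_rot: [-3.138, 0.014, -2.441]
force: [1.3, 1.2, 2.0]
width: 0.0795
gripper_force: 0.0
14.4 [0.6218 0.2251 0.1808] [-3.138  0.014 -2.441] 0.0795
[0.51  0.292 0.17 ] -> [0.0422 0.1233 0.0097] turn -0.001
[0.51  0.292 0.02 ] -> [0.0443 0.1238 0.1597] turn -0.001
wrist
 ([0.6184, 0.2244], np.float64(0.025), [315.0, 175.0])
 ([0.5107, 0.293], np.float64(0.144), [444.0, 138.0])
 ([0.3881, 0.2692], np.float64(0.216), [514.0, 38.0])
scene
 ([0.401, 0.263], np.float64(0.04), [410.0, 253.0])
 ([0.5104, 0.2924], np.float64(0.027), [353.0, 238.0])
 ([0.619, 0.2197], np.float64(0.031), [324.0, 194.0])
 ([0.8423, -0.2343], np.float64(0.264), [350.0, 70.0])
 ([0.7779, -0.58], np.float64(0.302), [428.0, 27.0])
 ([0.291, -1.0369], np.float64(0.278), [623.0, 12.0])
 ([0.7708, -0.7421], np.float64(0.165), [450.0, 9.0])
```

Converted, 0.122 m is 24.4, 0.06 m is 12.

```bash
echo '{"finger_gap": [0.08, 0.08, 0.08, 0.08, 0.08, 0.08, 0.08, 0.08], "dx": [7.4, 7.4, 7.4, 7.4, 7.4, 7.4, 7.4, 7.4], "dy": [24.4, 24.4, 24.4, 24.4, 24.4, 24.4, 24.4, 24.4], "dz": [0, 0, 0, 0, 6, 12, 12, 12], "turn": [0, 0, 0, 0, 0, 0, 0, 0]}' > mv.in && python3 nudge.py mv.in;python3 d.py .5105,.2925,.02,-2.44
```

```text
t: 15.2
eef_pos: [0.5095, 0.2917, 0.1087]
ee_rot: [-3.141, -0.005, -2.442]
force: [0.4, 0.4, 1.0]
width: 0.0799
gripper_force: 0.0
15.2 [0.5095 0.2917 0.1087] [-3.141 -0.005 -2.442] 0.0799
[0.51  0.292 0.02 ] -> [-0.0017  0.      0.0886] turn -0.002
```

```bash
echo '{"finger_gap": [0.08, 0.08, 0.08, 0.08, 0, 0, 0, 0, 0, 0, 0, 0, 0], "dx": [-0.2, -0.2, -0.2, -0.2, -0.2, -0.2, -0.2, -0.2, -0.2, -0.2, -0.2, -0.2, -0.2], "dy": [0, 0, 0, 0, 0, 0, 0, 0, 0, 0, 0, 0, 0], "dz": [8, 14, 18, 18, 18, 18, 18, 18, 18, 12, 6, 2, 2], "turn": [0, 0, 0, 0, 0, 0, 0, 0, 0, 0, 0, 0, 0]}' > mv.in && python3 nudge.py mv.in;python3 d.py t0,0,.1,-2.44
```

```text
t: 16.28
eef_pos: [0.5135, 0.2954, 0.1058]
ee_rot: [3.141, 0.008, -2.441]
force: [0.3, -0.0, -1.0]
width: 0.067
gripper_force: 25.0
16.3 [0.5135 0.2954 0.1058] [ 3.141  0.008 -2.441] 0.067
[0.56  0.175 0.1  ] -> [ 0.0421 -0.122   0.0054] turn -0.001
```

Converted, -0.121 m is -24.2, 0.038 m is 7.6.

```bash
echo '{"finger_gap": [0, 0, 0, 0, 0, 0, 0], "dx": [7.6, 7.6, 7.6, 7.6, 7.6, 7.6, 7.6], "dy": [-24.2, -24.2, -24.2, -24.2, -24.2, -24.2, -24.2], "dz": [0, 0, 0, 0, 0, 0, 0], "turn": [0, 0, 0, 0, 0, 0, 0]}' > mv.in && python3 nudge.py mv.in;python3 d.py t0,0,.0255,-2.44; python3 rolls.py scene
```

```text
t: 16.87
eef_pos: [0.5599, 0.177, 0.1002]
ee_rot: [3.141, 0.0, -2.441]
force: [-0.5, 0.5, -0.9]
width: 0.0673
gripper_force: 24.9
16.9 [0.5599 0.177  0.1002] [ 3.141  0.    -2.441] 0.0673
[0.56  0.175 0.026] -> [ 0.0012 -0.0016  0.0747] turn -0.001
scene
 ([0.4017, 0.2622], np.float64(0.036), [411.0, 254.0])
 ([0.6195, 0.2193], np.float64(0.03), [325.0, 193.0])
 ([0.291, -1.0369], np.float64(0.278), [623.0, 12.0])
```

```bash
echo '{"finger_gap": [0, 0, 0, 0, 0, 0.08, 0.08, 0.08, 0.08, 0.08, 0.08, 0.08, 0.08, 0.08], "dx": [0.2, 0.2, 0.2, 0.2, 0.2, 0.2, 0.2, 0.2, 0, 0, 0, 0, 0, 0], "dy": [-0.3, -0.3, -0.3, -0.3, -0.3, -0.3, -0.3, -0.3, 0, 0, 0, 0, 0, 0], "dz": [6, 11, 13.6, 15.1, 15.1, 15.1, 15.1, 15.1, 10, 2, -6, -12, -12, -12], "turn": [0, 0, 0, 0, 0, 0, 0, 0, 0, 0, 0, 0, 0, 0]}' > mv.in && python3 nudge.py mv.in;python3 d.py .4015,.2622,.11,-2.44;python3 rolls.py wrist scene
```

```text
t: 18.08
eef_pos: [0.5612, 0.1774, 0.1629]
ee_rot: [-3.141, 0.005, -2.441]
force: [-0.6, -0.2, -1.4]
width: 0.0797
gripper_force: 0.0
18.1 [0.5612 0.1774 0.1629] [-3.141  0.005 -2.441] 0.0797
[0.402 0.262 0.11 ] -> [0.0677 0.1678 0.0524] turn -0.001
wrist
 ([0.4025, 0.2628], np.float64(0.226), [504.0, 113.0])
scene
 ([0.4011, 0.2628], np.float64(0.036), [411.0, 254.0])
 ([0.6191, 0.2197], np.float64(0.03), [325.0, 193.0])
 ([0.2903, -1.0371], np.float64(0.275), [623.0, 13.0])
```

```bash
echo '{"finger_gap": [0.08, 0.08, 0.08, 0.08, 0.08, 0.08, 0.08, 0.08, 0.08], "dx": [13.4, 13.4, 13.4, 13.4, 13.4, 13.4, 13.4, 13.4, 13.4], "dy": [33.6, 33.6, 33.6, 33.6, 33.6, 33.6, 33.6, 33.6, 33.6], "dz": [0, 0, 0, 0, 0, 6, 10, 10, 10], "turn": [0, 0, 0, 0, 0, 0, 0, 0, 0]}' > mv.in && python3 nudge.py mv.in;python3 rolls.py scene wrist;python3 d.py .4015,.2625,.02,-2.44
```

```text
t: 18.93
eef_pos: [0.3999, 0.2607, 0.1088]
ee_rot: [-3.14, -0.004, -2.441]
force: [-0.1, 0.6, 0.8]
width: 0.08
gripper_force: 0.0
scene
 ([0.4016, 0.2631], np.float64(0.058), [408.0, 257.0])
 ([0.6189, 0.2196], np.float64(0.027), [325.0, 193.0])
wrist
 ([0.4029, 0.2634], np.float64(0.107), [318.0, 205.0])
 ([0.6001, 0.0282], np.float64(0.341), [10.0, 201.0])
19.0 [0.4011 0.2619 0.1105] [-3.141 -0.    -2.442] 0.0802
[0.402 0.262 0.02 ] -> [-0.0007  0.0003  0.0905] turn -0.002
```

Run:
```python
from h import *
crop("scene","pics/c8.png",250,140,230,150,3)
```

```text
(no output)
```

View pics/c8.png

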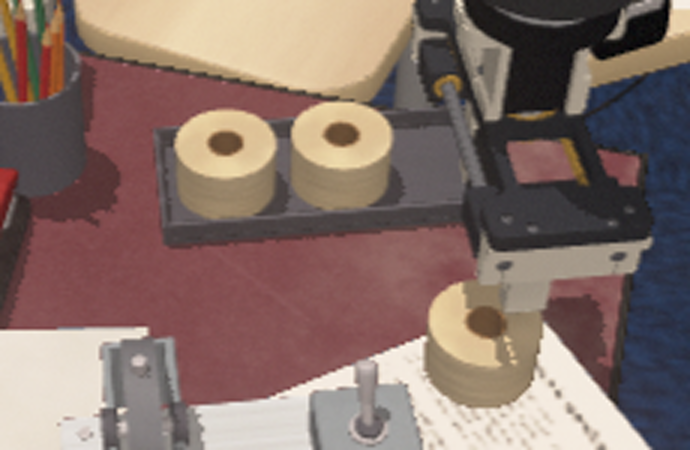

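Two rolls lie flat in the tray at (226,162) and (341,155). The right third of the tray is free, and the bat and pin haven't changed. Picking roll 3.

```bash
echo '{"finger_gap": [0.08, 0.08, 0.08, 0.08, 0, 0, 0, 0, 0, 0, 0, 0, 0, 0], "dx": [-0.2, -0.2, -0.2, -0.2, -0.2, -0.2, -0.2, -0.2, -0.2, -0.2, -0.2, -0.2, -0.2, -0.2], "dy": [0, 0, 0, 0, 0, 0, 0, 0, 0, 0, 0, 0, 0, 0], "dz": [8, 14, 18, 18, 18, 18, 18, 18, 18, 12, 6, 0, 0, 0], "turn": [0, 0, 0, 0, 0, 0, 0, 0, 0, 0, 0, 0, 0, 0]}' > mv.in && python3 nudge.py mv.in;python3 d.py t-.075,0,.11,-2.44
```

```text
t: 20.25
eef_pos: [0.4021, 0.2636, 0.1124]
ee_rot: [3.14, 0.005, -2.442]
force: [-0.7, -0.2, -1.4]
width: 0.0669
gripper_force: 25.0
20.2 [0.4021 0.2636 0.1124] [ 3.14   0.005 -2.442] 0.0669
[0.503 0.127 0.11 ] -> [ 0.0113 -0.1694  0.0021] turn -0.002
```

```bash
echo '{"finger_gap": [0, 0, 0, 0, 0, 0, 0, 0], "dx": [2.2, 2.2, 2.2, 2.2, 2.2, 2.2, 2.2, 2.2], "dy": [-33.6, -33.6, -33.6, -33.6, -33.6, -33.6, -33.6, -33.6], "dz": [0, 0, 0, 0, 0, 0, 0, 0], "turn": [0, 0, 0, 0, 0, 0, 0, 0]}' > mv.in && python3 nudge.py mv.in;python3 d.py t-.076,0,.0255,-2.44; python3 rolls.py wrist
```

```text
t: 20.92
eef_pos: [0.5004, 0.1272, 0.1096]
ee_rot: [3.141, -0.001, -2.441]
force: [0.5, 0.5, -1.0]
width: 0.0666
gripper_force: 25.0
20.9 [0.5004 0.1272 0.1096] [ 3.141e+00 -1.000e-03 -2.441e+00] 0.0666
[0.502 0.126 0.026] -> [-0.0005 -0.0019  0.0841] turn -0.001
wrist
```

Converted, -0.09 m is -18, 0.085 m is 17.

```bash
echo '{"finger_gap": [0, 0, 0, 0, 0, 0.08, 0.08, 0.08, 0.08, 0.08, 0.08, 0.0, 0, 0], "dx": [0, 0, 0, 0, 0, 0, 0, 0, 0, 0, 0, 0, 0, 0], "dy": [-0.3, -0.3, -0.3, -0.3, -0.3, -0.3, -0.3, -0.3, 0, 0, 0, 0, 0, 0], "dz": [8, 13, 15.4, 17, 17, 17, 17, 17, 10, 2, -6, -14, -18, -18], "turn": [0, 0, 0, 0, 0, 0, 0, 0, 0, 0, 0, 0, 0, 0]}' > mv.in && python3 nudge.py mv.in;python3 d.py r-.066,-.08,.2,-2.44 r-.066,-.08,.074,-2.44 r-.066,-.013,.074,-2.44
```

```text
t: 22.13
eef_pos: [0.5039, 0.1282, 0.2065]
ee_rot: [-3.139, 0.01, -2.441]
force: [1.0, 0.7, -0.1]
width: 0.0652
gripper_force: 0.0
22.1 [0.5039 0.1282 0.2065] [-3.139  0.01  -2.441] 0.0652
[0.468 0.312 0.2  ] -> [-0.0913  0.1638  0.007 ] turn -0.001
[0.468 0.312 0.074] -> [-0.09    0.1641  0.133 ] turn -0.001
[0.425 0.364 0.074] -> [-0.09    0.2311  0.1329] turn -0.001
```

```bash
echo '{"finger_gap": [0, 0, 0, 0, 0, 0, 0, 0], "dx": [-18.2, -18.2, -18.2, -18.2, -18.2, -18.2, -18.2, -18.2], "dy": [32.8, 32.8, 32.8, 32.8, 32.8, 32.8, 32.8, 32.8], "dz": [0, 0, 0, 0, 0, 0, 0, 0], "turn": [0, 0, 0, 0, 0, 0, 0, 0]}' > mv.in && python3 nudge.py mv.in;python3 d.py r-.066,-.08,.074,-2.44 r-.066,-.013,.074,-2.44;python3 - <<'E'
from h import *
crop("scene","pics/c9.png",245,130,230,190,3)
E
```

```text
t: 22.8
eef_pos: [0.4649, 0.3106, 0.1999]
ee_rot: [-3.142, -0.0, -2.441]
force: [0.4, -0.6, 1.2]
width: 0.0121
gripper_force: 0.0
22.8 [0.4649 0.3106 0.1999] [-3.142 -0.    -2.441] 0.0121
[0.468 0.312 0.074] -> [-0.0036 -0.0007  0.1259] turn -0.001
[0.425 0.364 0.074] -> [-0.0036  0.0663  0.1259] turn -0.001
```

View pics/c9.png

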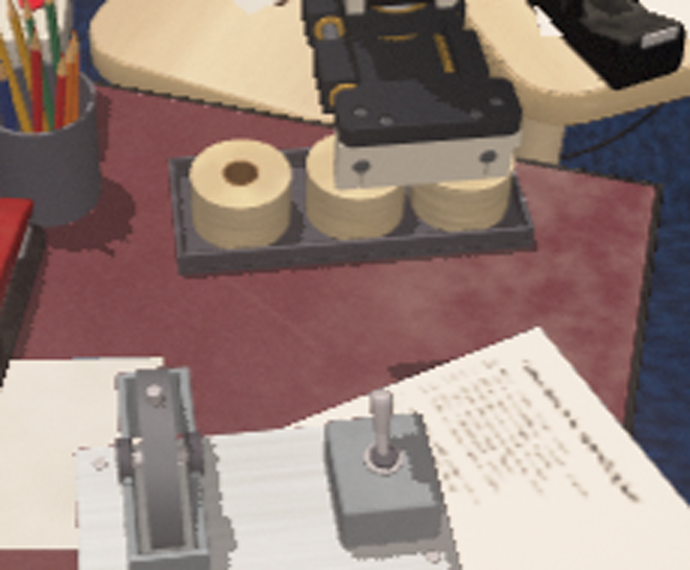

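All three rolls sit in the tray at (240,195), (352,190) and (462,200). The pin is still up at (155,392) and the bat is OFF at (380,405). Flipping it ON and retreating.

Converted, -0.24 m is -48, -0.2 m is -40.

```bash
echo '{"finger_gap": [0, 0, 0, 0, 0, 0, 0, 0, 0, 0, 0, 0, 0, 0, 0, 0, 0.05, 0.05, 0.05, 0.05], "dx": [-0.8, -0.8, -0.8, -0.8, -0.8, -0.8, -0.8, -0.8, -0.8, -0.8, -0.8, -0.8, -0.8, 0, 0, 0, 0, 0, 6, 12], "dy": [-0.4, -0.4, -0.4, -0.4, 4, 9, 13.4, 13.8, 13.8, 6, -2, -2, -2, -2, -10, -18, -26, -32, -40, -48], "dz": [8, 16, 25, 25, 25, 25, 25, 25, 25, 25, 25, 17, 9, 0, -4, -4, -4, -4, -4, -4], "turn": [0, 0, 0, 0, 0, 0, 0, 0, 0, 0, 0, 0, 0, 0, 0, 0, 0, 0, 0, 0]}' > mv.in && python3 nudge.py mv.in;python3 - <<'E'
from h import *
a=arm.grab_frame("scene")[130:310,245:475]
b=arm.grab_frame("top")[200:320,200:320]
c=np.zeros((540,790,3),np.uint8)
c[:360,:460]=cv2.resize(a,None,fx=2,fy=2,interpolation=cv2.INTER_CUBIC);c[:320,465:785]=cv2.resize(b,(320,320),interpolation=cv2.INTER_CUBIC)
cv2.imwrite("pics/c10.png",c[:360,:,::-1])
E
```

```text
t: 24.52
eef_pos: [0.5736, 0.1024, 0.221]
ee_rot: [-3.141, 0.0, -2.443]
force: [0.6, 0.4, -0.3]
width: 0.0215
gripper_force: 0.0
```

View pics/c10.png

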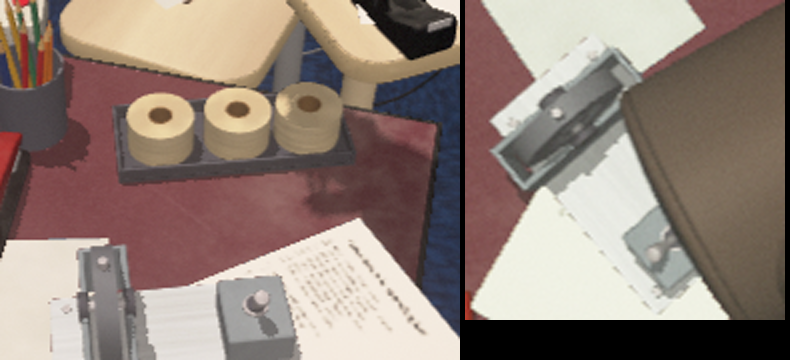

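The bat leans left (ON), the pin is up and three rolls are in the tray. The right-hand roll looks slightly taller and closer to its neighbour, so I'll check how it's seated.

Run:
```python
from h import *
im=arm.grab_frame("scene")
crop("scene","pics/c11.png",295,160,130,70,6,im)
# predicted hole centre (top z .044) & base for each spot in crop px
c,s=np.cos(.7),np.sin(.7)
for d in(.075,0,-.075):
    P=[.560+c*d,.175+s*d]
    t=np.linspace(0,6.28,60)
    e=lambda z:np.array([proj("scene",[P[0]+.034*np.cos(a),P[1]+.034*np.sin(a),z]) for a in t])
    g=lambda q:np.round((q-[295,160])*6)
    print(d,"top centre",g(proj("scene",[*P,.044])),"top edge",g(e(.044).min(0)),g(e(.044).max(0)),"base max",g(e(.004).max(0)))
```

```text
0.075 top centre [176. 161.] top edge [74. 94.] [277. 232.] base max [276. 317.]
0 top centre [397. 144.] top edge [296.  77.] [499. 214.] base max [491. 299.]
-0.075 top centre [617. 127.] top edge [516.  61.] [719. 197.] base max [705. 282.]
```

View pics/c11.png

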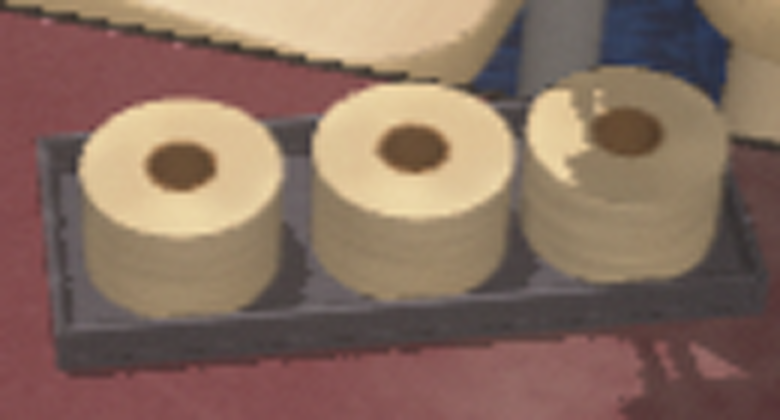

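All three rolls lie flat, with bases at rows 317, 297 and 280 (predicted 317, 299 and 282). Handing in.

```bash
python3 -c "
from station import arm
print(arm.job_done())"
```

```text
the job is handed in; nothing more can be done
None
```

I handed the job in after about 25 s of robot time: I switched the toggle off first, turned the pin to within about 1° of straight up, laid all three rolls flat in the tray, then switched the toggle back on; the judge's verdict was not shown.

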